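# Knock out a coupling pin into the catch pan

## Task

Take the tensile tester's fork coupling apart: put the catch pan beneath the pin's head to catch it, then use the thin-nosed drift punch from the plain end to drive the headed pin right through the bore, so that it drops into the pan and not onto the bench. Lay the punch gently back in its saddles on the tool rest, leave the pan standing flat on the bench with the pin in it, and do not disturb the other things on the bench.

Things in the scene. Friction and masses are not known exactly. Their poses are not given: they have to be found in the camera images.
- coupling: Grey cast-steel fork coupling of a tensile tester with a bright steel eye between its cheeks, bolted down. Flange 150 x 60 x 14 mm (x, y, z), fork 60 x 56 mm, top 160 mm above the bench. A level 16 mm bore, 80 mm long, runs along its y, axis 120 mm above the bench, through round bosses (40 mm wide) from y = -40 to +40 mm. Pin's head on the +y side. Origin: underside centre, on the bench.
- bore_entry (a point): Centre of the bore's mouth on the -y boss face, where the punch enters. Axes as the coupling's: +y points into the bore.
- bore_exit (a point): Centre of the bore's mouth on the +y boss face, 80 mm from the entry, where the pin comes out. Axes as the coupling's: +y points out. The boss's underside is 100 mm above the bench and overhangs the flange's edge (y = 30 mm from the coupling's middle) by 10 mm: the pan's wall fits beneath it.
- pin: Steel pin, own y along its axis: plain shank 14 mm diameter x 76 mm, then head 24 mm x 10 mm at +y; origin at mid-length (ends at y = -43, +43 mm); 0.125 kg. Starts home: head on the +y boss, plain end about 3.5 mm inside the entry, axis 1 mm below the bore's. Leaves to +y only. A spring plunger 20 mm before the exit holds it: 5 to 15 N of push to slide; it falls when its plain end leaves the exit.
- pan: Open bright-metal catch pan, loose on the bench: 120 mm along its x, 170 mm along its y, 32 mm high, 3 mm walls and floor (rolled rim 6 mm beyond the walls), about 0.3 kg. Origin: centre of its underside. A level flat-bar handle stands off its -x side.
- pan_handle (a point): Middle of the pan's handle bar, 98 mm from the pan's centre along its -x, 24 mm above the bench. The bar is 12 mm thick (pan x), 16 mm high, 92 mm long (pan y); clear gap to the pan's wall 32 mm. Axes as the pan's.
- rest: Fixed tool rest: grey base 160 mm (its x) by 170 mm (its y), 8 mm thick, with two pairs of bright V saddles at x = -38 and +38 mm, each pair at y = -71.5 (thick body) and +71.5 mm (thin nose). A tool lies level in a pair along the rest's y, working end to +y, its axis 40 mm above the bench. Origin: centre of the underside.
- punch: Drift punch lying in either pair of saddles: round body 18 mm diameter, 100 mm long, then a straight thin nose 11 mm diameter, 115 mm long, flat-ended. Own y along its axis, nose to +y. Origin on the axis, 75 mm from the butt, 25 mm behind the nose's root, near the balance point; in the rest it lies at y = -13.5 mm of the rest. About 0.285 kg.
- punch_tip (a point): Centre of the flat end of the punch's nose, 140 mm from the punch's origin along its +y.
- nut: plain steel hexagon nut, 50 mm over corners, 24 mm high, lying flat; origin under its centre. Bystander.
- weight: brass weight with a knob, 38 mm diameter, 60 mm high; origin under its centre. Bystander.
- crucible: white porcelain cup, 64 mm diameter, 55 mm high; origin under its centre. Bystander.
- bottle: white oil bottle with black cap, 48 mm diameter, 120 mm high; origin under its centre. Bystander.
- wrench: open-ended spanner lying flat, 170 mm long; origin near its middle. Bystander.
- dish: shallow steel sample dish, 84 mm diameter, 14 mm high; origin under its centre. Bystander.
- chisel: flat chisel lying in the other pair of saddles of the tool rest: same 18 mm body as the punch but it ends in a blade 30 mm wide that does not fit the bore; axes and origin as for the punch. Bystander.
Things that resemble listed ones, but are neither listed nor needed, are in the scene too. What is shaped like the pan but yellow is not meant.

How it is judged (in metres and radians):
On the way, in this order (a step that is already met when the one before it is completed fails the run):
1. the punch's nose is inside the bore, at least to its middle, and has pushed the pin out by more than 20 mm (x of punch_tip in the frame of coupling between -0.009 and 0.009 m and z of punch_tip in the frame of coupling between 0.111 and 0.129 m and y of punch_tip in the frame of coupling between -0.005 and 0.06 m and y of pin in the frame of coupling above 0.03 m), for 0.04 s.
2. the pin is out of the coupling and lies in the pan (x of pin in the frame of pan between -0.057 and 0.057 m and y of pin in the frame of pan between -0.082 and 0.082 m and z of pin in the frame of pan between 0 and 0.036 m and linear speed of pin below 0.1 m/s), for 0.2 s.
At the end, for the whole second after the job is handed in: The pin lies at rest in the pan, its middle between the walls; the pan stands flat on the bench (3 degrees); the punch lies at rest in a pair of saddles of the tool rest (8 mm across, 6 mm in height, 4.5 degrees, within 25 mm of its first place along it) (x of pin in the frame of pan between -0.057 and 0.057 m and y of pin in the frame of pan between -0.082 and 0.082 m and z of pin in the frame of pan between 0 and 0.036 m and linear speed of each of pin, pan, punch below 0.02 m/s and angle between pan's own z axis and vertical below 0.05 rad and height (world z) of pan below 0.006 m and y of punch in the frame of rest between -0.038 and 0.011 m and z of punch in the frame of rest between 0.034 and 0.046 m and angle between the y axis of punch and the y axis of rest, either way round below 0.08 rad and (x of punch in the frame of rest between -0.046 and -0.03 m or x of punch in the frame of rest between 0.03 and 0.046 m)); the robot touches nothing.
It fails at once if the pin drops onto the bench (its middle lower than 30 mm and outside the pan) (height (world z) of pin below 0.03 m and not (x of pin in the frame of pan between -0.06 and 0.06 m and y of pin in the frame of pan between -0.085 and 0.085 m)).
It fails at once if the punch is let fall instead of laid down (out of the fingers and faster than 0.45 m/s: a fall of about 10 mm) (linear speed of punch above 0.45 m/s and contact force between the fingers and punch below 0.05 N).
It fails at once if the punch is dropped on the bench (its middle lower than 20 mm) (height (world z) of punch below 0.02 m).
It fails at once if a bystander is moved by more than 20 mm (distance of any of nut, weight, crucible, bottle, wrench, dish, chisel from where it was at the start of the episode above 0.02 m).
It also fails if it takes over 64 s, if anything falls off the work surface, if the arm or the gripper's body presses on something with over 40 N, if the wrist force passes 120 N, or if a joint passes its speed limit or range.

## Robot

A 7-joint arm with a two-finger parallel gripper is mounted at the origin on the work surface. World frame = base frame: x ahead of the robot, y to its left, z up, the work surface at z = 0. Lengths are in m, angles in degrees, forces in N, time in s.
With the tool pointing down it reaches from about 0.35 to 0.9 m from the base axis. Payload 8.1 kg.
Tool frame: the origin (TCP) lies midway between the tips of the shut fingers; the grasp point (between the pads) lies hold_point_z behind it (hold_point_z is the distance from the TCP to the grasp point, in m); z points along the fingers, y is the line along which they close (so a half turn about z gives the same grasp; the last joint's range is limited). The gripper opens to 92 mm and grips with 3 to 60 N. Pads are 19 mm wide; open, the fingers measure 130 mm over their backs; the gripper's body (75 mm by 190 mm) begins 47 mm behind the grasp point.
Start: joints at [-73.602, 24.895, 1.432, 90.138, -0.665, 64.973, -4.303], TCP at [0.237, 0.578, 0.227] pointing down, gripper open.
Joint ranges: [-149.89, 149.89], [-25.12, 119.58], [-72.63, 75.52], [4.76, 147.25], [-75.54, 255.54], [6.69, 114.76], [-157.13, 157.13]. Speed limits (degrees/s): [127.2, 127.2, 172.46, 172.46, 180, 180, 180].

## Interface

Orientations are given as a 3x3 rotation matrix whose columns are the frame's x, y, z axes.
In Python, from station import * gives the robot as it stands. The module is installed in compiled form; this text tells all that it offers.
- The arm moves only by the tool drive_tool, never from a script. Its argument "commands" is text: rows parted by semicolons, each of 7 numbers parted by spaces: the closure, from 0 (fully open) to 1 (shut), then the shift along the tool's x, y, z in mm, then the turn, a rotation vector about the tool's x, y, z in rad. In form: gripper x y z rx ry rz; .... A call has exactly 5 rows; each row is the pose to reach, as a shift and turn from the pose commanded when the call began, along the tool's axes at that moment; what a row does not reach only later rows make up. A row lasts 1/12 s, in which the tool goes at most 41.7 mm and 7.16 degrees, less where a joint would pass 70% of its speed; a pose out of reach is approached as far as the arm can. A call with a gripper value outside its range is refused whole. The fingers move at their own pace and stop on an object; the grip force is fixed at half the most. Time passes only in rows, so rows that repeat a pose let the fingers close, or fill a call up. It gives the time, the measured TCP pose, the force, the opening and the grip force at its end, in the units of the state.
- get_obs(): the state, without advancing time (a new reading comes with each control period).
- grab_frame(name): name is "scene" or "top" or "wrist"; returns the picture (420x560x3 uint8, blue, green, red); there is no depth.
- camera_info(name): a dict with "fx", "fy", "cx", "cy" (pixels), "xyz" and "orientation" of the camera in the world; the wrist camera has in their place "T_tool_cam" (4x4, takes a point from camera to tool coordinates, whose origin is the TCP and whose axes are the flange's). Camera axes: x right, y down, z forward; pixel columns grow to the right and rows downward; lengths in m; the calibration is good to about 2 mm. A picture is of the moment at which its call begins: read the wrist's pose just before it. camera_info takes no time and is no camera call.
- close_job(): hands the job in; it is judged then, once.
The state is a dict: "time": time; "joints": joint angles; "qd": joint speeds; "joint_efforts": joint torques, N m; "tool_pos": TCP position; "orientation": TCP orientation; "contact_force": force on the tool from outside, world axes, zero at the start; "torque": the same for the moment, N m; "finger_gap": finger opening in m; "gripper_force": force on a finger pad.
Only numpy, scipy, OpenCV 4.12 (cv2) and the standard library are available. Lean on these libraries where they do the work, as an engineer would, in place of code of your own. Each camera call takes 0.05 s, during which the arm holds its last target. There are 200 camera calls.

## Working session

There is one attempt and no reset: what is moved stays moved. The work goes in short steps, Python scripts to look and compute and a tool call to move; the robot and the scene stay as the last step left them, time stands still between calls to the robot, and variables do not carry over. Pictures are saved under pics/ and viewed, at most 10 in all, crops included, and the job is handed in when it is done.

Besides the shell and the picture viewer there is one more tool, called after "Request:" as a command line: name --argument value ..., lists and objects as JSON in quotes. drive_tool: Moves the arm, as the interface text tells. Its arguments: {"type":"object","properties":{"commands":{"type":"string"}},"required":["commands"]}

```bash
mkdir -p pics; python3 - <<'E'
from station import *
import cv2,numpy as np
np.set_printoptions(precision=4,suppress=True)
o=get_obs()
print(o)
for n in("scene","top","wrist"):
    print(n,camera_info(n)); cv2.imwrite(f"pics/{n}0.png",grab_frame(n))
E
```

```text
{'time': 0.0, 'joints': array([-73.604 ,  24.9375,   1.4298,  90.1888,  -0.6648,  64.9738,
        -4.3034]), 'qd': array([-0.0218,  0.0033,  0.1199, -0.0327,  0.0095, -0.0898,  0.0486]), 'joint_efforts': array([ -0.0003, -66.7853,   0.9848, -31.4466,  -0.0607,   0.043 ,
         0.0001]), 'tool_pos': array([0.2368, 0.5779, 0.2259]), 'orientation': array([[-0.9254,  0.3791, -0.0005],
       [ 0.3791,  0.9254, -0.0015],
       [-0.0001, -0.0016, -1.    ]]), 'contact_force': array([-0.3014,  0.2983, -0.1951]), 'torque': array([ 0.0118, -0.0115, -0.0004]), 'gripper_force': 0.0, 'finger_gap': 0.0920150194156561}
scene {'fx': 517.9742059842939, 'fy': 517.9742059842939, 'cx': 284.13108229012323, 'cy': 209.34298160504343, 'xyz': array([1.312 , 0.5709, 0.7341]), 'orientation': array([[-0.5697,  0.4508, -0.6872],
       [ 0.8219,  0.3119, -0.4767],
       [-0.0006, -0.8364, -0.5482]])}
top {'fx': 530.070930487773, 'fy': 530.070930487773, 'cx': 283.69293879885663, 'cy': 210.16774953616016, 'xyz': array([ 0.4143, -0.0039,  1.3346]), 'orientation': array([[ 0.0285, -0.9964,  0.0799],
       [-0.9994, -0.0271,  0.0192],
       [-0.017 , -0.0804, -0.9966]])}
wrist {'fx': 318.11249020894144, 'fy': 318.11249020894144, 'cx': 275.90122234128654, 'cy': 205.05500168309115, 'T_tool_cam': array([[-0.    , -0.9571, -0.2896,  0.0786],
       [ 1.    , -0.0003,  0.001 , -0.0004],
       [-0.001 , -0.2896,  0.9571, -0.1586],
       [ 0.    ,  0.    ,  0.    ,  1.    ]])}
```

View pics/top0.png

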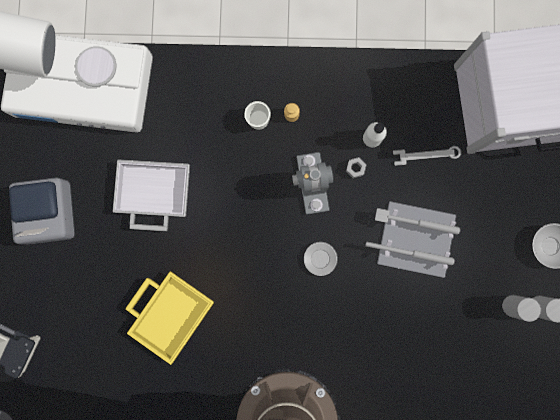

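View pics/scene0.png

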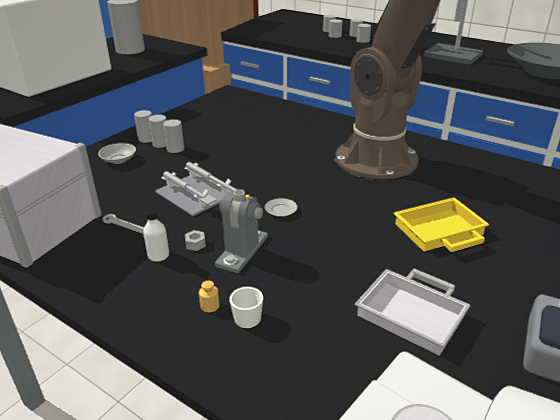

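```bash
python3 -c "
import station;print([(n,getattr(station,n)) for n in dir(station) if n[0]!='_'])"
```

```text
[('MotionError', <class 'station.MotionError'>), ('camera_info', <function make.<locals>.<lambda> at 0x7f2551240680>), ('close_job', <function connect.<locals>.done at 0x7f25517bf7e0>), ('get_obs', <function make.<locals>.<lambda> at 0x7f25512405e0>), ('grab_frame', <function make.<locals>.drawn_camera at 0x7f25512400e0>), ('hold_point_z', 0.0188)]
```

The top view shows the steel pan at about (151,190) with its handle at (150,222), a yellow decoy pan at (170,317), and the coupling at (313,182). The rest is at (418,240), and the thin-nosed tool in it has its tip at about (367,245).

Candidates:
- **Pan:** bright-metal (151,190) or yellow (170,317). I choose the bright one.
- **Punch:** tool with a thin tip (367,245) or tool with a wide blade (380,214). I choose (367,245).

The scene view shows the pin's head on the coupling's right side at (258,213), which is world +y. I'll check these in a close crop.

```bash
cat > h.py <<'E'
from station import *
import cv2,numpy as np
np.set_printoptions(precision=4,suppress=True)
def cam(n,o=None):
    c=camera_info(n); K=np.array([[c['fx'],0,c['cx']],[0,c['fy'],c['cy']],[0,0,1]])
    if 'xyz' in c: return K,np.array(c['orientation']),np.array(c['xyz'])
    T=np.eye(4);T[:3,:3]=o['orientation'];T[:3,3]=o['tool_pos'];T=T@c['T_tool_cam']
    return K,T[:3,:3],T[:3,3]
def p2w(C,uv,z):
    K,R,t=C; d=R@np.linalg.solve(K,[uv[0],uv[1],1]); return t+d*(z-t[2])/d[2]
def w2p(C,p):
    K,R,t=C; q=K@(R.T@(np.asarray(p,float)-t)); return q[:2]/q[2]
def rz(a): c,s=np.cos(np.radians(a)),np.sin(np.radians(a)); return np.array([[c,-s,0],[s,c,0],[0,0,1]])
E
python3 - <<'E'
from h import *
im=cv2.imread('pics/top0.png'); 
a=cv2.resize(im[140:285,280:470],None,fx=4,fy=4,interpolation=cv2.INTER_CUBIC)
cv2.imwrite('pics/c1.png',a)
b=cv2.resize(im[150:240,100:200],None,fx=6,fy=6,interpolation=cv2.INTER_CUBIC)
cv2.imwrite('pics/c2.png',b)
E
```

```text
(no output)
```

View pics/c1.png

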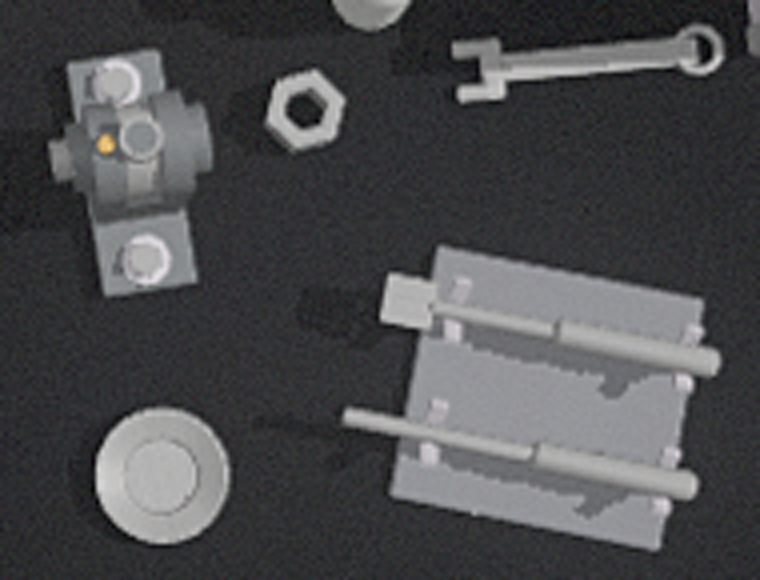

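View pics/c2.png

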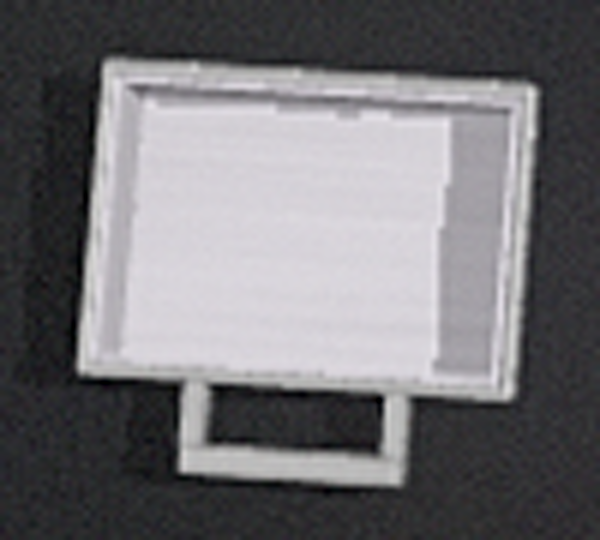

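The close crop confirms the punch: thin straight nose, tip at crop (347,416), which is full-frame (366.8,244), and butt at about (453,261.5). The tool above it has a wide blade, so it's the chisel. The pin's head is on the coupling's left (+y) side. The pan crop shows the rim corners and the handle bar, whose middle is at crop (292,467).

```bash
python3 - <<'E'
from h import *
C=cam('top')
def f(px,z,x0,y0,s): return np.array([p2w(C,((u+.5)/s-.5+x0,(v+.5)/s-.5+y0),z) for u,v in px])
def fit(W,M):
    M=np.array(M,float);mc=M.mean(0);wc=W[:,:2].mean(0);A=(M-mc).T@(W[:,:2]-wc)
    a=np.arctan2(A[0,1]-A[1,0],A[0,0]+A[1,1]);R=rz(np.degrees(a))[:2,:2]
    t=wc-R@mc; print(' pos',t,'yaw',np.degrees(a),'res mm',1e3*np.linalg.norm(W[:,:2]-t-M@R.T,axis=1)); return t,a
c=lambda x,y:[(x,y),(x,-y),(-x,-y),(-x,y)]
print('pan');fit(f([(103,58),(540,85),(512,402),(78,376)],.032,100,150,6),c(.066,.091))
print('bar');print(f([(292,467)],.032,100,150,6))
print('coupling');fit(f([(68,66),(158,52),(197,284),(105,295)],.014,280,140,4),c(.075,.03))
print('rest');fit(f([(439,246),(703,299),(659,549),(390,495)],.008,280,140,4),c(.08,.085))
W=f([(347,416),(692,486)],.040,280,140,4);print('punch tip,butt',W,np.linalg.norm(W[0]-W[1]),np.degrees(np.arctan2(*(W[0]-W[1])[[1,0]])))
print('pin head,+y', f([(52,160),(208,137)],.12,280,140,4))
print('nut,bottle,dish',f([(306,110)],.024,280,140,4),f([(162,476)],.01,280,140,4),p2w(C,(375,128),.12))
E
```

```text
pan
 pos [0.5653 0.3527] yaw -1.9708937183398572 res mm [0.7346 0.5645 0.8222 0.9475]
bar
[[0.4669 0.3545 0.032 ]]
coupling
 pos [ 0.5903 -0.049 ] yaw 10.501338073543847 res mm [1.6457 2.0334 0.9219 2.687 ]
rest
 pos [ 0.4582 -0.311 ] yaw -9.90404665265396 res mm [1.7893 1.5948 1.3655 0.747 ]
punch tip,butt [[ 0.4419 -0.1823  0.04  ]
 [ 0.4056 -0.391   0.04  ]] 0.21183172561036767 80.11369427576814
pin head,+y [[ 0.5829  0.0009  0.12  ]
 [ 0.5987 -0.0887  0.12  ]]
nut,bottle,dish [[ 0.6318 -0.156   0.024 ]] [[ 0.4021 -0.0724  0.01  ]] [ 0.7087 -0.1869  0.12  ]
```

```bash
cat >> h.py <<'E'
from scipy.spatial.transform import Rotation as Rn, Slerp
def ori(a): a=np.radians(a);c,s=np.cos(a),np.sin(a); return np.array([[-s,c,0],[c,s,0],[0,0,-1.]])
def plan(*wps,start=None):
    """wps: (pos, yaw of tool y, calls); prints per call the shift (mm) and turn in the tool axes at that call's start"""
    o=get_obs();p,R=(o['tool_pos'],o['orientation']) if start is None else start
    for q,a,n in wps:
        q=np.array(q);S=Slerp([0,1],Rn.from_matrix([R,ori(a)])) if not np.allclose(R,ori(a)) else None
        p0,R0=p,R
        for k in range(1,n+1):
            p1=p0+(q-p0)*k/n;R1=S(k/n).as_matrix() if S else R0
            print((R.T@(p1-p)*1e3).round(1),Rn.from_matrix(R.T@R1).as_rotvec().round(3)); p,R=p1,R1
E
python3 - <<'E'
from h import *
plan(((.467,.356,.16),-2,3))
E
```

```text
[-99.  -39.4  22.1] [-0.     0.     0.406]
[-106.5    2.9   22.1] [-0.     0.     0.406]
[-96.8  44.7  22. ] [-0.     0.     0.406]
```

Request:
drive_tool --commands "0.3 -20 -8 4 0 0 0.08; 0.6 -40 -16 9 0 0 0.16; 0.79 -60 -24 13 0 0 0.24; 0.79 -80 -32 18 0 0 0.32; 0.79 -99 -39 22 0 0 0.406"

```text
time: 0.57
tool_pos: [0.3145, 0.5035, 0.2042]
orientation: [[-0.697, 0.717, -0.0], [0.717, 0.697, -0.001], [-0.0, -0.001, -1.0]]
contact_force: [-0.4, 0.1, -0.1]
finger_gap: 0.0629
gripper_force: 0.0
```

Request:
drive_tool --commands "0.79 -21 1 4 0 0 0.08; 0.79 -43 1 9 0 0 0.16; 0.79 -64 2 13 0 0 0.24; 0.79 -85 2 18 0 0 0.32; 0.79 -106 3 22 0 0 0.406"

```text
time: 0.98
tool_pos: [0.3906, 0.4301, 0.1822]
orientation: [[-0.358, 0.934, -0.0], [0.934, 0.358, -0.0], [-0.0, -0.001, -1.0]]
contact_force: [0.0, 0.8, -0.1]
finger_gap: 0.0297
gripper_force: 0.0
```

Request:
drive_tool --commands "0.79 -20 9 4 0 0 0.08; 0.79 -40 18 9 0 0 0.16; 0.79 -60 27 13 0 0 0.24; 0.79 -97 45 22 0 0 0.406; 0.79 -97 45 22 0 0 0.406"

```text
time: 1.4
tool_pos: [0.4724, 0.3498, 0.1597]
orientation: [[0.051, 0.999, 0.002], [0.999, -0.051, -0.004], [-0.004, 0.003, -1.0]]
contact_force: [-0.3, -1.9, -0.0]
finger_gap: 0.0193
gripper_force: 0.0
```

```bash
python3 - <<'E'
from h import *
o=get_obs();cv2.imwrite('pics/w1.png',grab_frame('wrist'))
print(o['time'],o['tool_pos'],o['orientation'],o['finger_gap'])
C=cam('wrist',o);print([w2p(C,(.467+s*.006,.355+y,.032)) for s in(-1,1) for y in(-.046,.046)])
np.save('pics/o1.npy',o,allow_pickle=True)
E
```

```text
1.4 [0.4724 0.3498 0.1597] [[ 0.0512  0.9987  0.0024]
 [ 0.9987 -0.0512 -0.0044]
 [-0.0042  0.0026 -1.    ]] 0.019293622898037235
[array([266.2621, 237.142 ]), array([260.0188, 140.9903]), array([278.618 , 236.5406]), array([273.5526, 140.2812])]
```

View pics/w1.png

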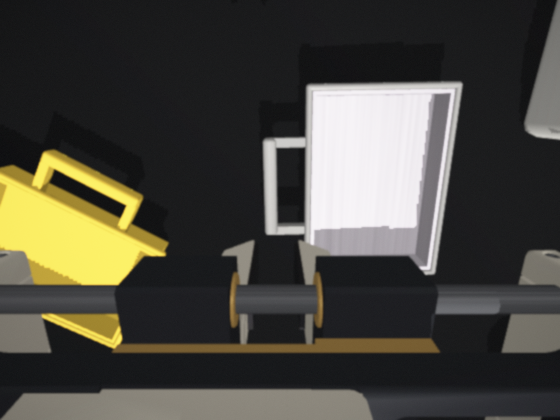

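The wrist view shows the bar from about (270,139) to (271,235), within 2 px of prediction. The handle estimate holds.

```bash
python3 - <<'E'
from h import *
o=get_obs();print(o['tool_pos'],o['orientation'][:,1])
plan(((.467,.3555,.07),-2,1),((.467,.3555,.008),-2,1))
E
```

```text
[0.4701 0.3525 0.16  ] [ 0.9988 -0.0492  0.0009]
[ 3.1 -3.4 90. ] [ 0.001  0.003 -0.014]
[-0.  0. 62.] [0. 0. 0.]
```

Request:
drive_tool --commands "0.79 0 0 25 0 0 0; 0.79 0 0 50 0 0 0; 0.79 0 0 75 0 0 0; 0.79 0 0 90 0 0 0; 0.79 0 0 90 0 0 0"

```text
time: 1.87
tool_pos: [0.4647, 0.3562, 0.0675]
orientation: [[0.034, 0.999, -0.005], [0.999, -0.034, -0.004], [-0.004, -0.004, -1.0]]
contact_force: [-0.7, 0.7, -0.6]
finger_gap: 0.0194
gripper_force: 0.0
```

```bash
python3 - <<'E'
from h import *
o=get_obs();print(o['time'],o['tool_pos'],o['orientation'][:,1])
plan(((.467,.3555,.008),-2,1))
E
```

```text
1.8667 [0.4647 0.3562 0.0675] [ 0.9994 -0.0341 -0.0044]
[-0.4  2.6 59.5] [-0.004  0.004  0.001]
```

Request:
drive_tool --commands "0.79 0 0 6 0 0 0; 0.79 0 0 20 0 0 0; 0.79 0 0 36 0 0 0; 0.79 0 0 52 0 0 0; 0.79 0 0 61 0 0 0"

```text
time: 2.28
tool_pos: [0.4671, 0.3576, 0.0094]
orientation: [[0.035, 0.999, 0.0], [0.999, -0.035, 0.001], [0.001, 0.0, -1.0]]
contact_force: [-0.2, -0.2, -0.6]
finger_gap: 0.0193
gripper_force: 0.0
```

Request:
drive_tool --commands "0.79 0 0 0 0 0 0; 0.9 0 0 0 0 0 0; 1 0 0 0 0 0 0; 1 0 0 0 0 0 0; 1 0 0 0 0 0 0"

```text
time: 2.7
tool_pos: [0.4677, 0.3575, 0.0107]
orientation: [[0.036, 0.999, 0.001], [0.999, -0.036, 0.001], [0.001, 0.001, -1.0]]
contact_force: [-0.2, -0.4, 3.7]
finger_gap: 0.0117
gripper_force: 30.0
```

```bash
python3 - <<'E'
from h import *
o=get_obs();print(o['time'],o['tool_pos'],o['orientation'][:,1],o['gripper_force'])
p=o['tool_pos'];R=ori(-2)
# pan centre offset from tool: carry rigidly
c=np.array([.590,-.049]);y=rz(10.5)[:2,1];x=rz(10.5)[:2,0]
t=c+y*.125; h=t-x*.098; print('pan target',t,'handle',h)
plan((p+[0,0,.03],-2,1),((*h,p[2]+.03),10.5,2),((*h,p[2]),10.5,1),start=(p,R))
E
```

```text
2.7 [0.4677 0.3575 0.0107] [ 0.9994 -0.036   0.0012] 30.000362992286682
pan target [0.5672 0.0739] handle [0.4709 0.056 ]
[  0.   0. -30.] [0. 0. 0.]
[-150.6    6.8    0. ] [ 0.     0.    -0.109]
[-150.4   -9.6    0. ] [ 0.     0.    -0.109]
[ 0.  0. 30.] [0. 0. 0.]
```

Request:
drive_tool --commands "1 0 0 -6 0 0 0; 1 0 0 -14 0 0 0; 1 0 0 -22 0 0 0; 1 0 0 -28 0 0 0; 1 0 0 -30 0 0 0"

```text
time: 3.12
tool_pos: [0.4677, 0.3575, 0.0413]
orientation: [[0.036, 0.999, 0.001], [0.999, -0.036, 0.001], [0.001, 0.001, -1.0]]
contact_force: [0.3, -0.0, -3.6]
finger_gap: 0.0118
gripper_force: 30.0
```

Request:
drive_tool --commands "1 -15 1 0 0 0 -0.01; 1 -45 2 0 0 0 -0.03; 1 -80 4 0 0 0 -0.057; 1 -115 5 0 0 0 -0.083; 1 -150 7 0 0 0 -0.109"

```text
time: 3.53
tool_pos: [0.4683, 0.2055, 0.0399]
orientation: [[-0.075, 0.997, 0.0], [0.997, 0.075, -0.0], [-0.0, 0.0, -1.0]]
contact_force: [0.9, -0.1, -3.4]
finger_gap: 0.012
gripper_force: 30.0
```

Request:
drive_tool --commands "1 -35 -2 0 0 0 -0.025; 1 -70 -4 0 0 0 -0.051; 1 -105 -7 0 0 0 -0.076; 1 -138 -9 0 0 0 -0.1; 1 -154 -10 0 0 0 -0.109"

```text
time: 3.95
tool_pos: [0.4696, 0.0476, 0.0401]
orientation: [[-0.178, 0.984, -0.0], [0.984, 0.178, -0.002], [-0.002, -0.0, -1.0]]
contact_force: [-0.5, 0.1, -2.2]
finger_gap: 0.0118
gripper_force: 30.0
```

```bash
python3 - <<'E'
from h import *
o=get_obs();cv2.imwrite('pics/t2.png',cv2.resize(grab_frame('top')[120:280,240:400],None,fx=3.7,fy=3.7,interpolation=cv2.INTER_CUBIC))
o=get_obs();print(o['time'],o['tool_pos'],o['orientation'],o['gripper_force'],o['contact_force'],o['torque'])
x,y=ori(10.5)[:2,1],ori(10.5)[:2,0]
p=o['tool_pos'][:2]+x*.098-y*.0015-[.590,-.049]; print('pan in coupling',p@x,p@y)
E
```

```text
4.0 [0.4696 0.0458 0.0401] [[-0.1755  0.9845 -0.0001]
 [ 0.9845  0.1755 -0.0026]
 [-0.0026 -0.0005 -1.    ]] 29.999464452266693 [-0.175  -2.8988 -3.3251] [-0.3632  0.3808  0.0379]
pan in coupling -0.0030962194706624126 0.11363443019474484
```

View pics/t2.png

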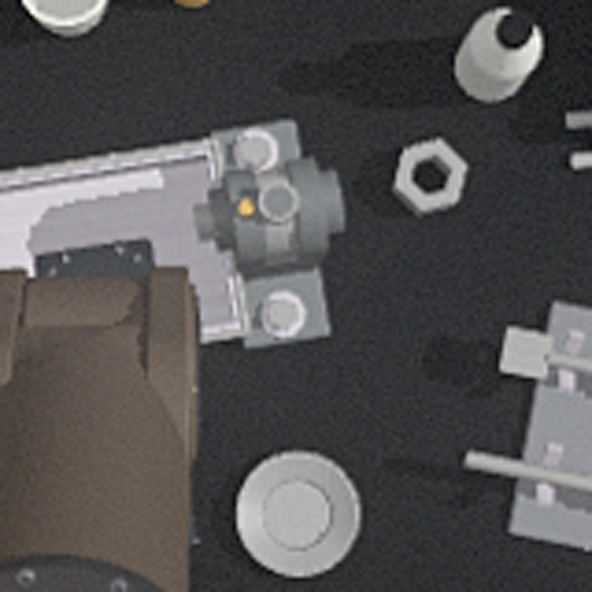

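The top view shows the lifted pan beside the coupling: its rim edge is at crop (212,150) to (242,335), at the flange's edge, and in line with it. I'll let it settle before measuring.

Request:
drive_tool --commands "1 0 0 0 0 0 0; 1 0 0 0 0 0 0; 1 0 0 0 0 0 0; 1 0 0 0 0 0 0; 1 0 0 0 0 0 0"

```text
time: 4.42
tool_pos: [0.47, 0.0537, 0.0397]
orientation: [[-0.183, 0.983, -0.0], [0.983, 0.183, 0.0], [0.0, 0.0, -1.0]]
contact_force: [-0.3, 0.7, -3.5]
finger_gap: 0.0118
gripper_force: 30.0
```

```bash
python3 - <<'E'
from h import *
o=get_obs()
x,y=ori(10.5)[:2,1],ori(10.5)[:2,0]
p=o['tool_pos'][:2]+x*.098-y*.0015-[.590,-.049]; print('pan in coupling',p@x,p@y,o['tool_pos'],o['orientation'][:,1])
# rim edge in image vs flange corners (top cam), pan bottom raised ~.030 -> rim z .062
C=cam('top'); f=lambda u,v,z:p2w(C,((u+.5)/3.7-.5+240,(v+.5)/3.7-.5+120),z)
for q,z in(((212,150),.062),((242,335),.062),((211,134),.014),((246,347),.014),((296,122),.014),((330,335),.014)):
    w=f(*q,z);d=w[:2]-[.590,-.049];print(w,d@x,d@y)
E
```

```text
pan in coupling -0.001260511630912068 0.12137924974840714 [0.47   0.0537 0.0397] [0.9831 0.1829 0.    ]
[ 0.6388 -0.008   0.062 ] 0.055460519772740344 0.031425196881312394
[ 0.5177 -0.0307  0.062 ] -0.0677915259197596 0.031146565869930316
[ 0.6583 -0.0072  0.014 ] 0.07474376444896576 0.028682814893562013
[ 0.5135 -0.0346  0.014 ] -0.07258557587675529 0.028053453621247545
[ 0.668  -0.0648  0.014 ] 0.07381262145531114 -0.029739031019871402
[ 0.5232 -0.0911  0.014 ] -0.07336750881996737 -0.029174113497489843
```

Request:
drive_tool --commands "1 0 0 8 0 0 0; 1 0 0 16 0 0 0; 1 0 0 22 0 0 0; 1 0 0 26 0 0 0; 1 0 0 29 0 0 0"

```text
time: 4.83
tool_pos: [0.4691, 0.0524, 0.0099]
orientation: [[-0.181, 0.983, -0.002], [0.983, 0.181, -0.0], [0.0, -0.002, -1.0]]
contact_force: [-9.5, 0.3, 18.0]
finger_gap: 0.0118
gripper_force: 30.0
```

Request:
drive_tool --commands "1 0 0 0.5 0 0 0; 1 0 0 0.5 0 0 0; 0.79 0 0 0.5 0 0 0; 0.79 0 0 0.5 0 0 0; 0.79 0 0 0.5 0 0 0"

```text
time: 5.25
tool_pos: [0.4706, 0.0525, 0.0103]
orientation: [[-0.181, 0.984, 0.001], [0.984, 0.181, 0.0], [-0.0, 0.001, -1.0]]
contact_force: [0.1, -1.2, 0.5]
finger_gap: 0.0188
gripper_force: 0.0
```

Request:
drive_tool --commands "0.79 0 0 -10 0 0 0; 0.79 0 0 -30 0 0 0; 0.79 0 0 -60 0 0 0; 0.6 0 0 -95 0 0 0; 0.5 0 0 -130 0 0 0"

```text
time: 5.67
tool_pos: [0.4695, 0.0522, 0.1421]
orientation: [[-0.181, 0.984, -0.001], [0.984, 0.181, -0.0], [-0.0, -0.001, -1.0]]
contact_force: [1.2, 0.5, -0.1]
finger_gap: 0.0282
gripper_force: 0.0
```

```bash
python3 - <<'E'
from h import *
o=get_obs();print(o['time'],o['tool_pos'],o['orientation'][:,1],o['finger_gap'])
plan(((.40,-.13,.19),0,1),((.4182,-.3185,.15),-9.9,1),start=(np.array([.47,.0537,.14]),ori(10.5)))
E
```

```text
5.6667 [0.4695 0.0522 0.1421] [ 0.9836  0.1805 -0.0007] 0.028180784891598046
[-167.9 -102.3  -50. ] [0.    0.    0.183]
[-188.5   18.2   40. ] [0.    0.    0.173]
```

```bash
python3 - <<'E'
from h import *
plan(((.4182,-.3185,.15),-9.9,3),start=(np.array([.47,.0530,.141]),ori(10.5)))
E
```

```text
[-118.6  -39.5   -3. ] [0.    0.    0.119]
[-122.5  -25.2   -3. ] [0.    0.    0.119]
[-124.6  -10.5   -3. ] [0.    0.    0.119]
```

Request:
drive_tool --commands "0.5 -15 -5 -3 0 0 0.02; 0.5 -40 -13 -3 0 0 0.04; 0.5 -66 -22 -3 0 0 0.066; 0.5 -92 -31 -3 0 0 0.092; 0.5 -119 -39 -3 0 0 0.119"

```text
time: 6.08
tool_pos: [0.4527, -0.0727, 0.1439]
orientation: [[-0.062, 0.998, 0.001], [0.998, 0.062, 0.0], [0.0, 0.001, -1.0]]
contact_force: [0.4, 0.1, 0.2]
finger_gap: 0.0462
gripper_force: 0.0
```

Request:
drive_tool --commands "0.5 -25 -5 0 0 0 0.024; 0.5 -49 -10 0 0 0 0.048; 0.5 -73 -15 -3 0 0 0.071; 0.5 -98 -20 -3 0 0 0.095; 0.5 -122 -25 -3 0 0 0.119"

```text
time: 6.5
tool_pos: [0.4356, -0.1964, 0.1469]
orientation: [[0.058, 0.998, 0.001], [0.998, -0.058, -0.0], [-0.0, 0.001, -1.0]]
contact_force: [0.2, -0.2, -0.1]
finger_gap: 0.0462
gripper_force: 0.0
```

Request:
drive_tool --commands "0.5 -29 -3 0 0 0 0.024; 0.5 -58 -5 0 0 0 0.048; 0.5 -88 -7 -3 0 0 0.071; 0.5 -112 -9 -3 0 0 0.095; 0.5 -125 -10 -3 0 0 0.119"

```text
time: 6.92
tool_pos: [0.4178, -0.3226, 0.15]
orientation: [[0.179, 0.984, 0.001], [0.984, -0.179, -0.002], [-0.002, 0.001, -1.0]]
contact_force: [0.3, 0.0, 0.7]
finger_gap: 0.0456
gripper_force: 0.0
```

Request:
drive_tool --commands "0.5 0 0 0 0 0 0; 0.5 0 0 0 0 0 0; 0.5 0 0 0 0 0 0; 0.5 0 0 0 0 0 0; 0.5 0 0 0 0 0 0"

```text
time: 7.33
tool_pos: [0.4194, -0.3177, 0.1492]
orientation: [[0.172, 0.985, 0.0], [0.985, -0.172, 0.001], [0.001, -0.0, -1.0]]
contact_force: [0.1, -0.5, -0.0]
finger_gap: 0.0458
gripper_force: 0.0
```

```bash
python3 - <<'E'
from h import *
o=get_obs();f=grab_frame('wrist');t=grab_frame('top');cv2.imwrite('pics/t3.png',t)
print(o['time'],o['tool_pos'],o['orientation'],o['finger_gap'])
C=cam('wrist',o);d=np.array([.172,.985,0])
for s in(-.075,0,.025,.14):
    print(s,w2p(C,np.array([.4182,-.3185,.04])+d*s))
np.save('pics/o3.npy',o,allow_pickle=True)
b=t[140:240,220:340]
cv2.imwrite('pics/w3.png',f)
b=cv2.resize(b,None,fx=2,fy=2);f[0:200,0:240]=b
cv2.imwrite('pics/w3b.png',f)
E
```

```text
7.3333 [ 0.4194 -0.3177  0.1492] [[ 0.1719  0.9851  0.0001]
 [ 0.9851 -0.1719  0.0008]
 [ 0.0008 -0.0001 -1.    ]] 0.04584239902801498
-0.075 [275.0532 279.4349]
0 [274.9927 203.3703]
0.025 [274.9704 175.3321]
0.14 [274.8504  24.598 ]
```

View pics/w3b.png

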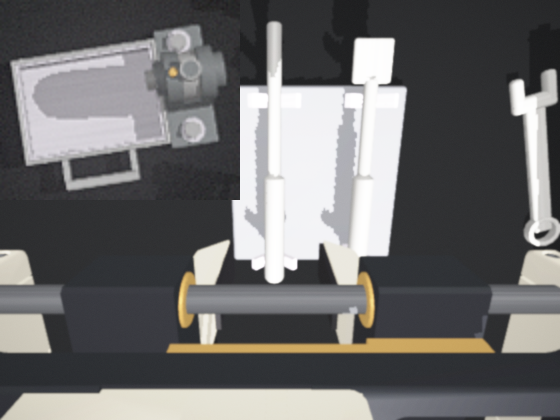

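The wrist view shows the punch at column ~274.5, tip at row 24, nose root at row 176 and butt at about row 281, all within 1–2 px of prediction. The inset top view shows the pan standing against the coupling with the pin's head above it. Now grasp the punch.

Request:
drive_tool --commands "0.5 0 -1 25 0 0 0; 0.5 0 -1 60 0 0 0; 0.5 0 -1 95 0 0 0; 0.5 0 -1 118 0 0 0; 0.5 0 -1 128 0 0 0"

```text
time: 7.85
tool_pos: [0.4165, -0.3174, 0.0184]
orientation: [[0.174, 0.985, -0.004], [0.985, -0.174, 0.002], [0.002, -0.004, -1.0]]
contact_force: [0.3, -0.1, -0.2]
finger_gap: 0.0458
gripper_force: 0.0
```

Request:
drive_tool --commands "0.5 0 0 0 0 0 0; 0.7 0 0 0 0 0 0; 1 0 0 0 0 0 0; 1 0 0 0 0 0 0; 1 0 0 0 0 0 0"

```text
time: 8.27
tool_pos: [0.4188, -0.3194, 0.0225]
orientation: [[0.174, 0.985, 0.002], [0.985, -0.174, -0.001], [-0.001, 0.002, -1.0]]
contact_force: [-0.5, 0.1, -0.5]
finger_gap: 0.0235
gripper_force: 0.0
```

Request:
drive_tool --commands "1 0 0 0 0 0 0; 1 0 0 0 0 0 0; 1 0 0 0 0 0 0; 1 0 0 0 0 0 0; 1 0 0 0 0 0 0"

```text
time: 8.68
tool_pos: [0.4174, -0.319, 0.022]
orientation: [[0.175, 0.985, -0.0], [0.985, -0.175, 0.0], [0.0, -0.0, -1.0]]
contact_force: [-4.0, 0.8, 7.3]
finger_gap: 0.0168
gripper_force: 30.0
```

```bash
python3 - <<'E'
from h import *
o=get_obs();print(o['time'],o['tool_pos'],o['orientation'],o['finger_gap'],o['gripper_force'])
p=o['tool_pos'];np.save('pics/grasp.npy',np.r_[p,o['orientation'].ravel()])
d=np.array([.172,.985]);off=(np.array([.4182,-.3185])-p[:2])@d;print('punch origin ahead of tool',off)
x,y=rz(10.5)[:2,0],rz(10.5)[:2,1]
# stage: tip 30 mm before entry (y=-70) 
q=np.array([.5905,-.0495])+y*(-.070-.140-off); zt=.120+p[2]-.040; print(q,zt)
plan((p+[0,0,.12],-9.9,1),((q[0],q[1]-.03,.145),10.5,2),((*q,zt),10.5,1),start=(p,ori(-9.9)))
E
```

```text
8.6833 [ 0.4174 -0.319   0.022 ] [[ 0.1745  0.9847 -0.    ]
 [ 0.9847 -0.1745  0.0002]
 [ 0.0002 -0.0001 -1.    ]] 0.016811657524265847 30.002830624580383
punch origin ahead of tool 0.0006540285690082107
[ 0.6289 -0.2566] 0.10200211115478783
[   0.    0. -120.] [0. 0. 0.]
[ 34.1 101.4  -1.5] [ 0.     0.    -0.178]
[ 15.6 105.8  -1.5] [ 0.     0.    -0.178]
[29.5  5.5 43. ] [0. 0. 0.]
```

Request:
drive_tool --commands "1 0 0 -6 0 0 0; 1 0 0 -25 0 0 0; 1 0 0 -55 0 0 0; 1 0 0 -90 0 0 0; 1 0 0 -120 0 0 0"

```text
time: 9.1
tool_pos: [0.4176, -0.3189, 0.1433]
orientation: [[0.174, 0.985, -0.0], [0.985, -0.174, -0.0], [-0.0, -0.0, -1.0]]
contact_force: [0.9, -1.1, -2.4]
finger_gap: 0.0173
gripper_force: 30.0
```

Request:
drive_tool --commands "1 4 12 -1 0 0 -0.02; 1 11 34 -1 0 0 -0.06; 1 19 56 -1 0 0 -0.1; 1 27 79 -1 0 0 -0.14; 1 34 101 -1 0 0 -0.178"

```text
time: 9.52
tool_pos: [0.5247, -0.302, 0.1421]
orientation: [[-0.006, 1.0, 0.0], [1.0, 0.006, 0.001], [0.001, 0.0, -1.0]]
contact_force: [0.3, -0.3, -2.8]
finger_gap: 0.0171
gripper_force: 30.0
```

Request:
drive_tool --commands "1 4 23 0 0 0 -0.04; 1 8 46 0 0 0 -0.08; 1 12 70 0 0 0 -0.12; 1 14 94 0 0 0 -0.16; 1 16 106 0 0 0 -0.178"

```text
time: 9.93
tool_pos: [0.6323, -0.2849, 0.1415]
orientation: [[-0.185, 0.983, 0.001], [0.983, 0.185, 0.001], [0.001, 0.001, -1.0]]
contact_force: [-0.2, 0.3, -2.7]
finger_gap: 0.0171
gripper_force: 30.0
```

Request:
drive_tool --commands "1 0 3 10 0 0 0; 1 0 5 22 0 0 0; 1 0 5 34 0 0 0; 1 0 5 42 0 0 0; 1 0 5 42 0 0 0"

```text
time: 10.35
tool_pos: [0.6314, -0.2856, 0.0971]
orientation: [[-0.178, 0.984, -0.005], [0.984, 0.178, 0.002], [0.002, -0.005, -1.0]]
contact_force: [-0.1, 0.2, -2.8]
finger_gap: 0.0169
gripper_force: 30.0
```

Request:
drive_tool --commands "1 0 0 0 0 0 0; 1 0 0 0 0 0 0; 1 0 0 0 0 0 0; 1 0 0 0 0 0 0; 1 0 0 0 0 0 0"

```text
time: 10.77
tool_pos: [0.6344, -0.286, 0.1008]
orientation: [[-0.18, 0.984, 0.001], [0.984, 0.18, -0.0], [-0.0, 0.001, -1.0]]
contact_force: [-0.4, 0.4, -2.8]
finger_gap: 0.0173
gripper_force: 30.0
```

```bash
python3 - <<'E'
from h import *
o=get_obs();f=grab_frame('wrist');s=grab_frame('scene')
print(o['time'],o['tool_pos'],o['orientation'],o['finger_gap'],o['gripper_force'],o['contact_force'],o['torque'])
C=cam('wrist',o);np.save('pics/o4.npy',o,allow_pickle=True)
x=np.r_[rz(10.5)[:2,0],0];y=np.r_[rz(10.5)[:2,1],0];c=np.array([.5905,-.0495,0])
print('entry top of boss',[w2p(C,c-y*.04+x*a+[0,0,.12+b]) for a,b in((-.02,0),(.02,0),(0,.02))])
g=o['tool_pos']-o['orientation'][:,2]*.0188;ty=o['orientation'][:,0]
print('root,tip pred',w2p(C,g+ty*.0257),w2p(C,g+ty*.1407))
cv2.imwrite('pics/w4.png',f);cv2.imwrite('pics/s4.png',s)
v=np.zeros((600,800,3),np.uint8);v[:420,:560]=f
v[300:600,400:800]=cv2.resize(s[175:250,190:290],(400,300),interpolation=cv2.INTER_CUBIC);cv2.imwrite('pics/v4.png',v)
E
```

```text
10.7667 [ 0.6344 -0.286   0.1008] [[-0.1799  0.9837  0.0009]
 [ 0.9837  0.1799 -0.0003]
 [-0.0004  0.0009 -1.    ]] 0.01730750067613725 29.99923288822174 [-0.3509  0.3979 -2.8404] [-0.0327  0.0066 -0.0319]
entry top of boss [array([ 210.2585, -305.2934]), array([ 340.0223, -305.5095]), array([ 275.0777, -405.9255])]
root,tip pred [276.5672 226.2402] [276.7535 -70.1819]
```

View pics/v4.png

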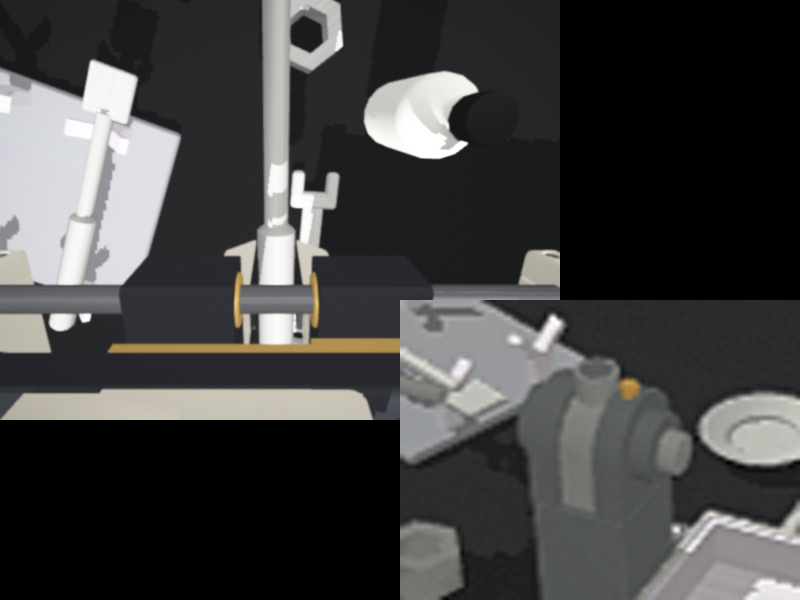

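The wrist view shows the punch held straight, with its axis at column 276–277 against 276.6 predicted. The scene inset shows the pin still home and the pan below its head. The bore mouth is out of this view, so I'll compare the nose and boss in the same top frame by edge profiles.

```bash
python3 - <<'E'
from h import *
t=grab_frame('top');cv2.imwrite('pics/t4.png',t);C=cam('top')
x=np.r_[rz(10.5)[:2,0],0];y=np.r_[rz(10.5)[:2,1],0];c=np.array([.5905,-.0495,.12])
X=np.arange(-.04,.04,.0005);Y=np.arange(-.16,.06,.0005)
P=np.array([[w2p(C,c+x*a+y*b) for b in Y] for a in X[::-1]]).astype(np.float32)
r=cv2.remap(t,P[...,0],P[...,1],cv2.INTER_CUBIC);cv2.imwrite('pics/r4.png',r)
g=cv2.cvtColor(r,cv2.COLOR_BGR2GRAY)[::-1].astype(float)
for lo,hi in((-.15,-.13),(-.13,-.115),(-.115,-.105),(-.038,-.033),(.046,.049)):
    pr=g[:,(Y>lo)&(Y<hi)].mean(1);print(lo,hi,np.c_[X*1e3,pr][::4].round(0).astype(int).tolist())
E
```

```text
-0.15 -0.13 [[-40, 45], [-38, 46], [-36, 47], [-34, 44], [-32, 46], [-30, 48], [-28, 46], [-26, 46], [-24, 44], [-22, 48], [-20, 47], [-18, 47], [-16, 48], [-14, 48], [-12, 44], [-10, 34], [-8, 26], [-6, 52], [-4, 100], [-2, 117], [0, 128], [2, 132], [4, 119], [6, 78], [8, 46], [10, 41], [12, 45], [14, 47], [16, 46], [18, 48], [20, 48], [22, 46], [24, 48], [26, 49], [28, 48], [30, 47], [32, 48], [34, 49], [36, 48], [38, 49]]
-0.13 -0.115 [[-40, 47], [-38, 45], [-36, 46], [-34, 46], [-32, 48], [-30, 48], [-28, 47], [-26, 46], [-24, 47], [-22, 49], [-20, 48], [-18, 46], [-16, 43], [-14, 44], [-12, 42], [-10, 36], [-8, 27], [-6, 53], [-4, 97], [-2, 116], [0, 130], [2, 132], [4, 121], [6, 93], [8, 76], [10, 79], [12, 78], [14, 71], [16, 62], [18, 53], [20, 51], [22, 47], [24, 47], [26, 47], [28, 46], [30, 47], [32, 48], [34, 48], [36, 50], [38, 46]]
-0.115 -0.105 [[-40, 49], [-38, 47], [-36, 46], [-34, 46], [-32, 46], [-30, 49], [-28, 45], [-26, 44], [-24, 44], [-22, 42], [-20, 40], [-18, 34], [-16, 33], [-14, 37], [-12, 65], [-10, 104], [-8, 121], [-6, 116], [-4, 106], [-2, 110], [0, 12
[... 397 characters left out ...]
8, 88], [-6, 90], [-4, 94], [-2, 97], [0, 100], [2, 102], [4, 104], [6, 101], [8, 98], [10, 95], [12, 95], [14, 94], [16, 94], [18, 94], [20, 88], [22, 61], [24, 44], [26, 37], [28, 36], [30, 39], [32, 40], [34, 44], [36, 43], [38, 40]]
0.046 0.049 [[-40, 159], [-38, 161], [-36, 163], [-34, 164], [-32, 165], [-30, 165], [-28, 162], [-26, 160], [-24, 162], [-22, 164], [-20, 164], [-18, 164], [-16, 164], [-14, 168], [-12, 151], [-10, 122], [-8, 108], [-6, 108], [-4, 113], [-2, 119], [0, 131], [2, 134], [4, 131], [6, 129], [8, 124], [10, 120], [12, 130], [14, 151], [16, 161], [18, 163], [20, 163], [22, 160], [24, 157], [26, 161], [28, 162], [30, 163], [32, 168], [34, 162], [36, 128], [38, 106]]
```

Both bosses sit about 1 mm to +x of the nose in the same frame, and the widths check: 10.8 mm for the nose, 40 mm for the boss, 24 mm for the head. I'll shift +1 mm sideways and 1 mm up, then advance to about 5 mm before the mouth.

Request:
drive_tool --commands "1 8 1 -1 0 0 0; 1 20 1 -1 0 0 0; 1 35 1 -1 0 0 0; 1 47 1 -1 0 0 0; 1 54 1 -1 0 0 0"

```text
time: 11.33
tool_pos: [0.6254, -0.2286, 0.1011]
orientation: [[-0.183, 0.983, -0.0], [0.983, 0.183, 0.002], [0.002, -0.0, -1.0]]
contact_force: [0.2, -0.1, -2.7]
finger_gap: 0.0168
gripper_force: 30.0
```

Request:
drive_tool --commands "1 0 0 0 0 0 0; 1 0 0 0 0 0 0; 1 0 0 0 0 0 0; 1 0 0 0 0 0 0; 1 0 0 0 0 0 0"

```text
time: 11.75
tool_pos: [0.6254, -0.2335, 0.1012]
orientation: [[-0.179, 0.984, 0.0], [0.984, 0.179, -0.001], [-0.001, -0.0, -1.0]]
contact_force: [0.5, -0.2, -2.6]
finger_gap: 0.017
gripper_force: 30.0
```

```bash
cat >> h.py <<'E'
cx=np.r_[rz(10.5)[:2,0],0];cy=np.r_[rz(10.5)[:2,1],0];cc=np.array([.5905,-.0495,0])
def tip():
    o=get_obs();d=o['tool_pos']-cc;F=o['contact_force']
    print(round(o['time'],2),'tool mm x,tip y,punch z',np.round(1e3*np.array([d@cx,d@cy+.1407,d[2]+.018]),1),'F x,y,z',np.round([F@cx,F@cy,F[2]],1),'yaw',round(np.degrees(np.arctan2(*o['orientation'][[1,0],1])),2),'tilt',(o['orientation'][2,:2]).round(4),o['gripper_force'])
E
python3 - <<'E'
from h import *
tip()
t=grab_frame('top');C=cam('top');c=cc+[0,0,.12]
X=np.arange(-.04,.04,.0005);Y=np.arange(-.16,.06,.0005)
P=np.array([[w2p(C,c+cx*a+cy*b) for b in Y] for a in X]).astype(np.float32)
g=cv2.cvtColor(cv2.remap(t,P[...,0],P[...,1],cv2.INTER_CUBIC),cv2.COLOR_BGR2GRAY).astype(float)
for lo,hi in((-.085,-.075),(-.07,-.05),(-.038,-.033)):
    pr=g[:,(Y>lo)&(Y<hi)].mean(1);print(lo,hi,np.c_[X*1e3,pr][28:134:3].round(0).astype(int).tolist())
print(np.c_[Y*1e3,g[78:84].mean(0)][160:260:3].round(0).astype(int).tolist())
E
```

```text
11.75 tool mm x,tip y,punch z [  0.7 -46.6 119.2] F x,y,z [ 0.4 -0.3 -2.6] yaw 10.3 tilt [-0.0006 -0.    ] 29.999170303344727
-0.085 -0.075 [[-26, 48], [-24, 47], [-23, 48], [-21, 51], [-20, 50], [-18, 49], [-17, 48], [-15, 48], [-14, 44], [-12, 45], [-11, 56], [-9, 62], [-8, 66], [-6, 78], [-5, 89], [-3, 98], [-2, 108], [0, 119], [1, 130], [3, 130], [4, 124], [6, 121], [7, 123], [9, 125], [10, 124], [12, 121], [13, 116], [15, 110], [16, 102], [18, 92], [19, 82], [21, 83], [22, 87], [24, 80], [25, 64], [27, 50]]
-0.07 -0.05 [[-26, 49], [-24, 49], [-23, 47], [-21, 45], [-20, 44], [-18, 45], [-17, 44], [-15, 43], [-14, 42], [-12, 40], [-11, 40], [-9, 38], [-8, 34], [-6, 33], [-5, 58], [-3, 92], [-2, 110], [0, 122], [1, 131], [3, 136], [4, 133], [6, 114], [7, 79], [9, 47], [10, 35], [12, 37], [13, 40], [15, 42], [16, 43], [18, 41], [19, 40], [21, 39], [22, 42], [24, 43], [25, 44], [27, 48]]
-0.038 -0.033 [[-26, 48], [-24, 48], [-23, 44], [-21, 40], [-20, 41], [-18, 59], [-17, 77], [-15, 81], [-14, 83], [-12, 83], [-11, 82], [-9, 84], [-8, 87], [-6, 87], [-5, 92], [-3, 97], [-2, 97], [0, 98], [1, 101], [3, 103], [4, 103], [6, 104], [7, 102], [9, 99], [10, 96], [12, 96], [13, 96], [15, 95], [16, 93], [18, 92], [19, 90], [21, 78], [22, 58], [24, 46], [25, 46], [27, 51]]
[[-80, 127], [-78, 124], [-77, 124], [-75, 126], [-74, 128], [-72, 128], [-71, 126], [-69, 127], [-68, 129], [-66, 128], [-65, 128], [-63, 128], [-62, 126], [-60, 124], [-59, 125], [-57, 126], [-56, 126], [-54, 126], [-53, 127], [-51, 128], [-50, 128], [-48, 131], [-47, 120], [-45, 90], [-44, 46], [-42, 39], [-41, 72], [-39, 93], [-38, 102], [-36, 100], [-35, 98], [-33, 98], [-32, 101], [-30, 100]]
```

Nose axis is at +1.45 mm and boss axis at +1.7 mm in the same frame; tip is about 4 mm from the boss face. Entering slowly.

Request:
drive_tool --commands "1 2 0 0 0 0 0; 1 4 0 0 0 0 0; 1 6 0 0 0 0 0; 1 7 0 0 0 0 0; 1 8 0 0 0 0 0"

```text
time: 12.22
tool_pos: [0.624, -0.2243, 0.1012]
orientation: [[-0.18, 0.984, 0.0], [0.984, 0.18, 0.0], [0.0, 0.0, -1.0]]
contact_force: [-0.6, 0.0, -3.5]
finger_gap: 0.0171
gripper_force: 30.0
```

Request:
drive_tool --commands "1 2 0 0 0 0 0; 1 4 0 0 0 0 0; 1 6 0 0 0 0 0; 1 8 0 0 0 0 0; 1 10 0 0 0 0 0"

```text
time: 12.63
tool_pos: [0.6225, -0.2178, 0.1019]
orientation: [[-0.178, 0.984, 0.002], [0.984, 0.178, -0.004], [-0.004, 0.001, -1.0]]
contact_force: [2.2, -7.0, -2.6]
finger_gap: 0.0175
gripper_force: 30.0
```

```bash
python3 -c "
from h import *
tip()"
```

```text
12.63 tool mm x,tip y,punch z [  0.8 -30.6 119.9] F x,y,z [ 0.8 -7.3 -2.6] yaw 10.26 tilt [-0.0041  0.0012] 29.99883770942688
```

Request:
drive_tool --commands "1 4 0 0 0 0 0; 1 8 0 0 0 0 0; 1 12 0 0 0 0 0; 1 16 0 0 0 0 0; 1 20 0 0 0 0 0"

```text
time: 13.05
tool_pos: [0.619, -0.1981, 0.1019]
orientation: [[-0.178, 0.984, 0.002], [0.984, 0.178, -0.004], [-0.004, 0.001, -1.0]]
contact_force: [1.1, -8.5, -3.1]
finger_gap: 0.0172
gripper_force: 30.0
```

```bash
python3 - <<'E'
from h import *
tip()
s=grab_frame('scene');t=grab_frame('top')
a=cv2.resize(s[160:300,190:320],(520,560),interpolation=cv2.INTER_CUBIC);b=cv2.resize(t[145:215,270:340],(280,280),interpolation=cv2.INTER_CUBIC)
v=np.zeros((560,800,3),np.uint8);v[:,:520]=a;v[:280,520:]=b;cv2.imwrite('pics/v5.png',v)
E
```

```text
13.05 tool mm x,tip y,punch z [  0.9 -10.6 119.9] F x,y,z [-0.5 -8.6 -3.1] yaw 10.25 tilt [-0.0041  0.0013] 29.999452829360962
```

View pics/v5.png

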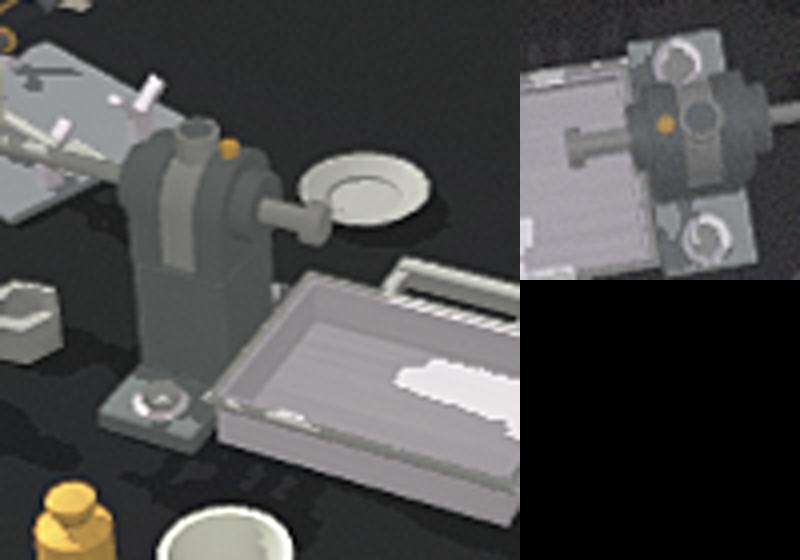

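The picture shows the pin driven out about 25 mm over the pan: head at (315,220) in the scene inset and (575,148) in the top inset. The punch is in the bore. Keep driving.

Request:
drive_tool --commands "1 5 0 0 0 0 0; 1 10 0 0 0 0 0; 1 15 0 0 0 0 0; 1 20 0 0 0 0 0; 1 25 0 0 0 0 0"

```text
time: 13.57
tool_pos: [0.6143, -0.173, 0.1017]
orientation: [[-0.178, 0.984, 0.001], [0.984, 0.178, -0.003], [-0.003, 0.001, -1.0]]
contact_force: [1.3, -7.8, -2.6]
finger_gap: 0.0166
gripper_force: 30.0
```

Request:
drive_tool --commands "1 4 0 0 0 0 0; 1 8 0 0 0 0 0; 1 12 0 0 0 0 0; 1 16 0 0 0 0 0; 1 18 0 0 0 0 0"

```text
time: 13.98
tool_pos: [0.6107, -0.1512, 0.101]
orientation: [[-0.181, 0.983, -0.001], [0.983, 0.181, 0.001], [0.001, -0.0, -1.0]]
contact_force: [-0.1, -0.3, -2.5]
finger_gap: 0.0175
gripper_force: 30.0
```

```bash
python3 -c "
from h import *
tip()"
```

```text
13.98 tool mm x,tip y,punch z [  1.3  37.  119. ] F x,y,z [-0.2 -0.2 -2.5] yaw 10.43 tilt [ 0.0014 -0.0003] 29.99950110912323
```

Request:
drive_tool --commands "1 3 0 0 0 0 0; 1 6 0 0 0 0 0; 1 9 0 0 0 0 0; 1 11 0 0 0 0 0; 1 11 0 0 0 0 0"

```text
time: 14.4
tool_pos: [0.6089, -0.1413, 0.1012]
orientation: [[-0.181, 0.984, -0.0], [0.984, 0.181, 0.0], [0.0, -0.0, -1.0]]
contact_force: [-0.1, -0.3, -3.1]
finger_gap: 0.0171
gripper_force: 30.0
```

Request:
drive_tool --commands "1 0 0 0 0 0 0; 1 0 0 0 0 0 0; 1 0 0 0 0 0 0; 1 0 0 0 0 0 0; 1 0 0 0 0 0 0"

```text
time: 14.82
tool_pos: [0.6088, -0.1422, 0.1012]
orientation: [[-0.18, 0.984, -0.0], [0.984, 0.18, -0.0], [-0.0, -0.0, -1.0]]
contact_force: [0.4, -0.2, -3.0]
finger_gap: 0.0174
gripper_force: 30.0
```

```bash
python3 - <<'E'
from h import *
tip()
s=grab_frame('scene');t=grab_frame('top')
a=cv2.resize(s[160:300,190:320],(520,560),interpolation=cv2.INTER_CUBIC);b=cv2.resize(t[145:215,240:340],(280,196),interpolation=cv2.INTER_CUBIC)
v=np.zeros((560,800,3),np.uint8);v[:,:520]=a;v[:196,520:]=b;cv2.imwrite('pics/v6.png',v)
E
```

```text
14.82 tool mm x,tip y,punch z [  1.1  46.2 119.2] F x,y,z [ 0.4 -0.3 -3. ] yaw 10.35 tilt [-0. -0.] 29.99951809644699
```

View pics/v6.png

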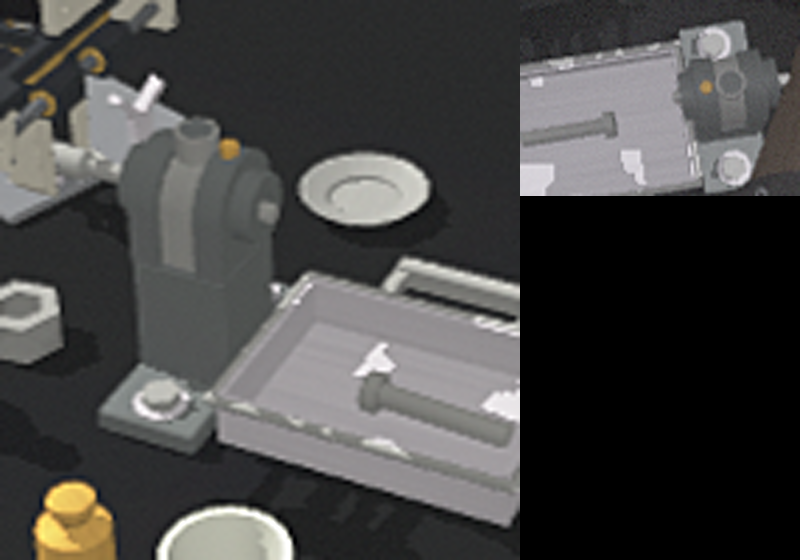

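The pin lies in the pan, head at (375,392) and shank toward (500,430) in the scene inset, clear of the walls. All 10 views are used, so from here I check numerically. Retracting.

Request:
drive_tool --commands "1 -8 0 0 0 0 0; 1 -22 0 0 0 0 0; 1 -40 0 0 0 0 0; 1 -60 0 0 0 0 0; 1 -80 0 0 0 0 0"

```text
time: 15.33
tool_pos: [0.6234, -0.2233, 0.1014]
orientation: [[-0.179, 0.984, 0.0], [0.984, 0.179, -0.001], [-0.001, 0.0, -1.0]]
contact_force: [0.4, 0.3, -3.5]
finger_gap: 0.0173
gripper_force: 30.0
```

Request:
drive_tool --commands "1 -20 0 0 0 0 0; 1 -40 0 0 0 0 0; 1 -55 0 0 0 0 0; 1 -64 0 0 0 0 0; 1 -68 0 0 0 0 0"

```text
time: 15.75
tool_pos: [0.6351, -0.2904, 0.1011]
orientation: [[-0.178, 0.984, -0.0], [0.984, 0.178, -0.001], [-0.001, -0.0, -1.0]]
contact_force: [-0.1, 0.2, -3.2]
finger_gap: 0.0169
gripper_force: 30.0
```

Request:
drive_tool --commands "1 0 0 -10 0 0 0; 1 0 0 -22 0 0 0; 1 0 0 -34 0 0 0; 1 0 0 -42 0 0 0; 1 0 0 -42 0 0 0"

```text
time: 16.17
tool_pos: [0.6372, -0.2874, 0.1467]
orientation: [[-0.181, 0.983, 0.005], [0.983, 0.181, -0.001], [-0.002, 0.004, -1.0]]
contact_force: [0.5, -0.5, -1.9]
finger_gap: 0.0171
gripper_force: 30.0
```

```bash
python3 - <<'E'
from h import *
tip();o=get_obs();g=np.load('pics/grasp.npy')
a=cv2.imread('pics/w4.png',0);b=cv2.cvtColor(grab_frame('wrist'),cv2.COLOR_BGR2GRAY)
for f in(a,b):
    print('rows',f[210:250:2,270:284].mean(1).round(0).astype(int).tolist());print('cols root',f[240:250,250:305:3].mean(0).round(0).astype(int).tolist(),'far',f[60:80,250:305:3].mean(0).round(0).astype(int).tolist())
plan((g[:3]+[0,0,.12],-10.05,2),start=(o['tool_pos'],o['orientation']))
E
```

```text
16.17 tool mm x,tip y,punch z [   2.6 -101.7  164.7] F x,y,z [ 0.4 -0.6 -1.9] yaw 10.44 tilt [-0.0021  0.0043] 29.999266862869263
rows [190, 190, 190, 197, 227, 238, 242, 228, 199, 184, 181, 184, 187, 218, 246, 247, 247, 247, 247, 247]
cols root [181, 194, 104, 145, 156, 212, 240, 245, 248, 249, 248, 246, 243, 233, 216, 95, 192, 213, 220] far [39, 39, 40, 39, 77, 146, 160, 173, 185, 192, 195, 189, 172, 122, 62, 74, 86, 98, 110]
rows [194, 194, 195, 210, 238, 246, 244, 223, 197, 186, 185, 188, 192, 221, 248, 249, 249, 249, 249, 249]
cols root [185, 198, 107, 149, 175, 236, 242, 247, 250, 251, 250, 248, 245, 235, 221, 143, 202, 207, 205] far [42, 41, 41, 42, 80, 149, 163, 177, 189, 196, 200, 194, 176, 145, 130, 141, 153, 158, 150]
[   4.4 -111.     1.9] [0.002 0.001 0.179]
[ -15.4 -110.     2.1] [0.002 0.001 0.179]
```

Request:
drive_tool --commands "1 0 -12 0 0 0 0.02; 1 1 -35 0 0 0 0.06; 1 2 -60 0 0 0 0.1; 1 3 -85 2 0 0 0.14; 1 4 -111 2 0 0 0.179"

```text
time: 16.63
tool_pos: [0.5243, -0.303, 0.1406]
orientation: [[-0.001, 1.0, -0.001], [1.0, 0.001, 0.001], [0.001, -0.001, -1.0]]
contact_force: [-0.5, -0.1, -2.5]
finger_gap: 0.017
gripper_force: 30.0
```

Request:
drive_tool --commands "1 -3 -26 0 0 0 0.04; 1 -6 -52 0 0 0 0.085; 1 -10 -78 0 0 0 0.13; 1 -13 -100 2 0 0 0.165; 1 -15 -110 2 0 0 0.179"

```text
time: 17.05
tool_pos: [0.4121, -0.3188, 0.1389]
orientation: [[0.18, 0.984, -0.002], [0.984, -0.18, 0.001], [0.001, -0.002, -1.0]]
contact_force: [-1.0, 0.1, -2.6]
finger_gap: 0.0172
gripper_force: 30.0
```

Request:
drive_tool --commands "1 0 0 0 0 0 0; 1 0 0 0 0 0 0; 1 0 0 0 0 0 0; 1 0 0 0 0 0 0; 1 0 0 0 0 0 0"

```text
time: 17.47
tool_pos: [0.4168, -0.3186, 0.1391]
orientation: [[0.174, 0.985, 0.0], [0.985, -0.174, -0.0], [-0.0, 0.0, -1.0]]
contact_force: [0.7, 0.2, -2.2]
finger_gap: 0.0175
gripper_force: 30.0
```

Request:
drive_tool --commands "1 0 0 0 0 0 0; 1 0 0 0 0 0 0; 1 0 0 0 0 0 0; 1 0 0 0 0 0 0; 1 0 0 0 0 0 0"

```text
time: 17.88
tool_pos: [0.4156, -0.3189, 0.1392]
orientation: [[0.176, 0.984, -0.0], [0.984, -0.176, 0.0], [0.0, -0.0, -1.0]]
contact_force: [0.4, -0.4, -3.6]
finger_gap: 0.0172
gripper_force: 30.0
```

```bash
python3 - <<'E'
from h import *
o=get_obs();g=np.load('pics/grasp.npy');print(o['time'],o['tool_pos'])
plan((g[:3]+[0,0,.03],-10.05,1),start=(o['tool_pos'],o['orientation']))
E
```

```text
17.8833 [ 0.4156 -0.3189  0.1392]
[ 0.2  1.8 87.2] [-0.    -0.    -0.002]
```

Request:
drive_tool --commands "1 0 2 15 0 0 0; 1 0 2 38 0 0 0; 1 0 2 62 0 0 0; 1 0 2 80 0 0 0; 1 0 2 87 0 0 0"

```text
time: 18.3
tool_pos: [0.4165, -0.3184, 0.05]
orientation: [[0.176, 0.984, -0.003], [0.984, -0.176, 0.002], [0.001, -0.003, -1.0]]
contact_force: [-0.4, -0.6, -2.1]
finger_gap: 0.0168
gripper_force: 30.0
```

Request:
drive_tool --commands "1 0 0 0 0 0 0; 1 0 0 0 0 0 0; 1 0 0 0 0 0 0; 1 0 0 0 0 0 0; 1 0 0 0 0 0 0"

```text
time: 18.72
tool_pos: [0.4182, -0.3196, 0.0532]
orientation: [[0.176, 0.984, 0.002], [0.984, -0.176, -0.001], [-0.0, 0.002, -1.0]]
contact_force: [-0.2, 0.9, -3.5]
finger_gap: 0.0172
gripper_force: 30.0
```

```bash
python3 - <<'E'
from h import *
o=get_obs();g=np.load('pics/grasp.npy');print(o['time'],o['tool_pos'])
plan((g[:3],-10.05,1),start=(o['tool_pos'],o['orientation']))
E
```

```text
18.7167 [ 0.4182 -0.3196  0.0532]
[ 0.4 -1.  31.2] [ 0.002  0.    -0.002]
```

Request:
drive_tool --commands "1 0 0 7 0 0 0; 1 0 0 14 0 0 0; 1 0 0 20 0 0 0; 1 0 0 25 0 0 0; 1 0 0 28 0 0 0"

```text
time: 19.13
tool_pos: [0.4171, -0.3189, 0.0231]
orientation: [[0.176, 0.984, -0.001], [0.984, -0.176, 0.001], [0.0, -0.001, -1.0]]
contact_force: [-0.9, 0.1, -3.0]
finger_gap: 0.0169
gripper_force: 30.0
```

Request:
drive_tool --commands "1 0 0 1 0 0 0; 1 0 0 2 0 0 0; 1 0 0 2 0 0 0; 1 0 0 2 0 0 0; 1 0 0 2 0 0 0"

```text
time: 19.55
tool_pos: [0.4174, -0.3191, 0.0223]
orientation: [[0.176, 0.984, -0.0], [0.984, -0.176, 0.0], [0.0, -0.0, -1.0]]
contact_force: [-2.2, 1.8, -2.5]
finger_gap: 0.0171
gripper_force: 30.0
```

```bash
python3 - <<'E'
from h import *
o=get_obs();g=np.load('pics/grasp.npy');print(o['time'],o['tool_pos']-g[:3],o['contact_force'])
E
```

```text
19.55 [-0.     -0.0001  0.0003] [-2.177   1.8025 -2.5048]
```

Request:
drive_tool --commands "1 0 0 0.5 0 0 0; 1 0 0 1 0 0 0; 1 0 0 1 0 0 0; 0.75 0 0 1 0 0 0; 0.7 0 0 1 0 0 0"

```text
time: 19.97
tool_pos: [0.4182, -0.3197, 0.0217]
orientation: [[0.176, 0.984, 0.001], [0.984, -0.176, -0.001], [-0.001, 0.001, -1.0]]
contact_force: [-0.0, 0.6, -0.0]
finger_gap: 0.0249
gripper_force: 0.0
```

Request:
drive_tool --commands "0.5 0 0 0 0 0 0; 0.5 0 0 0 0 0 0; 0.5 0 0 0 0 0 0; 0.5 0 0 0 0 0 0; 0.5 0 0 0 0 0 0"

```text
time: 20.38
tool_pos: [0.4177, -0.3193, 0.0212]
orientation: [[0.176, 0.984, 0.0], [0.984, -0.176, -0.0], [-0.0, 0.0, -1.0]]
contact_force: [-0.1, 1.0, -0.1]
finger_gap: 0.0455
gripper_force: 0.0
```

Request:
drive_tool --commands "0.5 0 0 -8 0 0 0; 0.5 0 0 -30 0 0 0; 0.5 0 0 -65 0 0 0; 0.5 0 0 -100 0 0 0; 0.5 0 0 -130 0 0 0"

```text
time: 20.8
tool_pos: [0.4173, -0.3196, 0.1537]
orientation: [[0.177, 0.984, 0.0], [0.984, -0.177, -0.001], [-0.0, 0.0, -1.0]]
contact_force: [1.5, 0.0, 0.5]
finger_gap: 0.0458
gripper_force: 0.0
```

Request:
drive_tool --commands "0.5 0 0 0 0 0 0; 0.5 0 0 0 0 0 0; 0.5 0 0 0 0 0 0; 0.5 0 0 0 0 0 0; 0.5 0 0 0 0 0 0"

```text
time: 21.22
tool_pos: [0.4169, -0.3188, 0.1501]
orientation: [[0.176, 0.984, -0.002], [0.984, -0.176, 0.001], [0.001, -0.002, -1.0]]
contact_force: [-0.6, -0.3, -1.0]
finger_gap: 0.0456
gripper_force: 0.0
```

```bash
python3 - <<'E'
from h import *
o=get_obs();f=grab_frame('wrist');print(o['time'],o['tool_pos'])
def edges(o,f,n):
    C=cam('wrist',o);g=cv2.cvtColor(f,cv2.COLOR_BGR2GRAY)if f.ndim==3 else f
    d=np.array([.172,.985,0]);e=np.array([.985,-.172,0]);X=np.arange(-.014,.0141,.001)
    for s in(-.04,.01,.05,.125): print(n,s,[int(cv2.getRectSubPix(g,(3,3),tuple(map(float,w2p(C,np.array([.4182,-.3185,.04])+d*s+e*a)))).mean()) for a in X])
    print(n,'along',[int(cv2.getRectSubPix(g,(3,3),tuple(map(float,w2p(C,np.array([.4182,-.3185,.04])+d*s)))).mean()) for s in np.arange(.12,.156,.003)])
edges(np.load('pics/o3.npy',allow_pickle=True).item(),cv2.imread('pics/w3.png'),'before');edges(o,f,'after')
# top view change check before/after
a=cv2.imread('pics/top0.png',0).astype(int);b=cv2.cvtColor(grab_frame('top'),cv2.COLOR_BGR2GRAY).astype(int)
for n,(x,y) in dict(nut=(356,168),weight=(292,112),crucible=(257,115),bottle=(375,134),wrench=(428,156),dish=(320,259),chisel_blade=(382,214)).items():
    w=slice(y-16,y+16),slice(x-18,x+18);print(n,np.abs(a[w]-b[w]).mean().round(1))
E
```

```text
21.2167 [ 0.4169 -0.3188  0.1501]
before -0.04 [243, 242, 241, 235, 224, 220, 228, 239, 246, 249, 252, 253, 254, 254, 254, 254, 254, 253, 252, 250, 247, 242, 240, 241, 242, 243, 243, 243, 243]
before 0.01 [176, 176, 175, 175, 180, 194, 212, 229, 240, 246, 249, 251, 253, 253, 254, 254, 254, 253, 252, 251, 247, 243, 240, 241, 242, 243, 243, 243, 243]
before 0.05 [178, 178, 178, 178, 178, 178, 179, 187, 207, 232, 247, 252, 253, 254, 253, 253, 251, 248, 242, 240, 241, 243, 243, 243, 243, 243, 243, 243, 243]
before 0.125 [33, 33, 33, 33, 33, 34, 40, 71, 123, 164, 183, 196, 207, 214, 214, 208, 200, 187, 156, 101, 59, 46, 47, 47, 47, 48, 48, 47, 47]
before along [214, 214, 214, 215, 215, 214, 214, 202, 51, 46, 45, 46, 45]
after -0.04 [243, 243, 241, 235, 224, 221, 228, 239, 246, 250, 252, 253, 254, 254, 254, 254, 254, 253, 252, 250, 246, 241, 239, 240, 242, 243, 243, 243, 243]
after 0.01 [177, 176, 175, 176, 182, 197, 216, 232, 241, 246, 249, 251, 253, 253, 254, 254, 254, 253, 253, 250, 248, 243, 241, 241, 242, 243, 243, 243, 243]
after 0.05 [178, 178, 178, 178, 178, 178, 180, 189, 209, 233, 247, 252, 253, 254, 253, 253, 251, 247, 243, 241, 242, 242, 243, 243, 243, 243, 243, 243, 243]
after 0.125 [33, 33, 33, 33, 33, 34, 41, 75, 125, 165, 184, 196, 206, 213, 213, 208, 199, 188, 163, 116, 69, 49, 47, 47, 48, 47, 47, 47, 47]
after along [212, 213, 213, 213, 212, 212, 212, 198, 49, 46, 46, 45, 45]
nut 4.1
weight 3.8
crucible 3.3
bottle 4.0
wrench 4.3
dish 33.1
chisel_blade 3.2
```

The punch is back exactly in its saddles. The dish difference may just be the arm covering it in the top view, so I'll check the dish in the scene view, then hand in.

```bash
python3 - <<'E'
from h import *
a=cv2.imread('pics/scene0.png',0).astype(int);b=cv2.cvtColor(grab_frame('scene'),cv2.COLOR_BGR2GRAY).astype(int)
d=np.abs(a-b)[193:222,262:302].mean();print('dish scene diff',d)
if d<8: print(close_job())
E
```

```text
dish scene diff 23.170689655172414
```

```bash
python3 - <<'E'
from h import *
a=cv2.imread('pics/scene0.png',0);b=cv2.cvtColor(grab_frame('scene'),cv2.COLOR_BGR2GRAY)
m=cv2.matchTemplate(b[180:235,245:320],a[195:220,262:302],cv2.TM_CCOEFF_NORMED);_,v,_,l=cv2.minMaxLoc(m);print(v,l,'expect (17,15)')
print(a[195:220:4,262:302:4]);print(b[195:220:4,262:302:4])
E
```

```text
0.9453393220901489 (17, 15) expect (17,15)
[[ 42  45  42  41  44  40  45  42  43  42]
 [ 43  42  40 140 183 188 192  82  39  43]
 [ 43 117 163 170 179 184 190 196 219  40]
 [ 39 174 167 183 190 188 191 197 202  20]
 [101  70 173 189 189 189 188 199 179  31]
 [ 62  42  34 111 195 198 131  14  32  32]
 [ 44  43  43  39  35  31  33  30  28  36]]
[[ 45  46  46  44  42  41  44  43  44  32]
 [ 46  33  33 104 146 144 135  56  30  44]
 [ 44  81 132 134 155 189 130 128 137  29]
 [ 43 134 174 123 197 170 129 117 121  24]
 [ 31  48 125 119 126 128 127 117 112  32]
 [ 32  35  27  96 125 125 127  22  32  34]
 [ 38  43  33  35  33  32  33  32  32  33]]
```

The dish hasn't moved: the match lands exactly at the expected spot, and the difference is only the arm's shadow. Handing in.

```bash
python3 -c "
from h import *
print(close_job())"
```

```text
the job is handed in; nothing more can be done
None
```

I handed in the job: the pin was driven through into the catch pan, the punch is back in its saddles, and by the camera checks no bystander moved; the hand-in call returned no verdict.

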